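Clear the backing ring, then load the frame shell on the weld fixture

ROBOT

A 6-joint arm with a two-finger parallel gripper is mounted at the origin on the work surface. World frame = base frame: x ahead of the robot, y to its left, z up, the work surface at z = 0. Lengths are in m, angles in rad, forces in N, time in s.
With the tool pointing down it reaches from about 0.35 to 0.775 m from the base axis. Payload 5.5 kg.
Tool frame: the origin (TCP) lies on the centre line of the jaws, within the pads' length; the fingertips stand 11 mm ahead of it and the grasp point (between the pads) lies 8 mm behind it (env.tip_extent is the distance from the TCP to the fingertips, in m); z points along the fingers, y is the line along which they close (so a half turn about z gives the same grasp; the last joint's range is limited). The gripper opens to 85 mm and grips with 20 to 120 N. Pads are 22 mm wide; open, the fingers measure 114 mm over their backs; the gripper's body (76 mm by 85 mm) begins 54 mm behind the grasp point. The pads swing forward as they close: fully open they stand 13 mm farther back than shut.
Start: joints at [-1.445, 0.313, 0.046, 1.304, 0, 1.431], TCP at [0.151, -0.555, 0.242] pointing down, gripper open.
Joint ranges: [-2.76, 2.76], [-0.86, 1.69], [-1.03, 1.26], [-2.2, 2.34], [-1.47, 1.5], [-3.14, 3.14]. Speed limits (rad/s): [2.57, 2.57, 3.14, 3.14, 3.14, 3.14].

INTERFACE

Orientations are given as a unit quaternion [w, x, y, z].
In Python, from workcell import env gives the robot as it stands.
- The arm moves only by the shell command python3 -m jog 'ROWS' [FORCE]. ROWS is JSON, a list of rows, each a list of 5 numbers: the gripper's target within -1 to 1 (shut at 1, half-way at 0, fully open at -1), then the shift along the tool's x, y, z in m, then the turn about the tool's z in degrees. In form: [[fingers, tx, ty, tz, turn], ...]. A call has 1 to 5 rows; each row shifts and turns the commanded pose from where the row before left it, along the tool's axes as they then stand; what a row does not reach is not made up. A row lasts 1/12 s, in which the tool goes at most 41.7 mm and 7.16 degrees, less where a joint would pass 70% of its speed; a pose out of reach is approached as far as the arm can. A call is refused whole if a number of a shift passes 0.0417 or a number of a turn 7.16, either way. A call with a gripper value outside its range is refused whole. The fingers move at their own pace and stop on an object; FORCE is the grip in N (left out, the last holds). Time passes only in rows, so rows that do not move let the fingers close. It gives the time, the measured TCP pose, the force, the opening and the grip force at its end, in the units of the state.
- env.get_state(): the state, without advancing time (a new reading comes with each control period).
- env.read_camera(name): name is "scene" or "top" or "wrist"; returns a dict with "img" (420x560x3 uint8, red, green, blue), "fov_y" (degrees; the focal length in pixels is half the picture's height over the tangent of half this angle, whatever the lens; pixels are square), "cx", "cy" (the principal point, pixels), "T" (4x4, takes a point from camera to world coordinates). Camera axes: x right, y up, looking along -z (the intrinsics and any distortion apply to the point x, -y, -z); pixel columns grow to the right and rows downward; lengths in m; the calibration is good to about 2 mm. A picture is of the moment at which its call begins. There is no depth.
- env.hand_in(): hands the job in; it is judged then, once.
The state is a dict: "clock": time; "joint_pos": joint angles; "qvel": joint speeds; "tau": joint torques, N m; "tcp_pos": TCP position; "orientation": TCP orientation; "wrist_force": force on the tool from outside, world axes, zero at the start; "ft_torque": the same for the moment, N m; "finger_gap": finger opening in m; "grip_force": force on a finger pad.
Only numpy, scipy, OpenCV 4.12 (cv2) and the standard library are available. Lean on these libraries where they do the work, as an engineer would, in place of code of your own. Each camera call takes 0.05 s, during which the arm holds its last target. There are 200 camera calls.

TASK

The copper backing ring from the last weld was left on the post of the blue weld fixture. Take it off and put it away in the red tray, then lower the bare silver tube shell gently over the post, upright and all the way down on the fixture's plate, without dropping it.

Things in the scene. Friction and masses are not known exactly. Their poses are not given: they have to be found in the camera images.
- seat (a point): the seat of the weld fixture: the point on top of its blue base plate, at the foot and on the axis of its upright aluminium post, 15 mm above the bench; z up. The plate is 100 x 100 x 15 mm and fixed to the bench; the post is 25 mm in diameter and stands 50 mm above the plate, its uppermost 8 mm tapering to 16 mm
- copper_ring: copper-coloured ring, outer diameter 48, bore 34, height 36 mm, about 0.3 kg, loose over the fixture's post, resting on its plate with the post standing out 14 mm above it; origin at the centre of its underside, z along its axis (up)
- shell: bare silver-coloured open tube (bottom-bracket shell of a bicycle frame), outer diameter 42, bore 34, height 60 mm, about 0.22 kg, standing upright on the bench in a loose row with a solid stepped brass plug and a black block (centres at least 85 mm apart); origin at the centre of its underside, z along its axis (up)
- red_tray: red open tray fixed to the bench on the robot's left or right (the like green tray is on the other side): 160 mm along its x, 130 mm along its y, 45 mm high outside, walls 4 mm and floor about 4 mm thick, empty; origin at the centre of its underside, z up
Mind the look-alikes: they are no part of the job. Leave any green look-alike of the shell alone. Of the things that look like the copper_ring, the larger one is meant.

How it is judged:
By the outcome, as a careful person would: the job done as asked, in the order asked, and still so for the second after the job is handed in, with the robot touching nothing.
It also fails if it takes over 54 s, if anything falls off the work surface, if the arm or the gripper's body presses on something with over 40 N, if the wrist force passes 120 N, or if a joint passes its speed limit or range.

## Working session

There is one attempt and no reset: what is moved stays moved. The work goes in short steps, Python scripts to look and compute and a shell command to move; the robot and the scene stay as the last step left them, time stands still between calls to the robot, and variables do not carry over. Pictures are saved under pics/ and viewed, at most 10 in all, crops included, and the job is handed in when it is done.

```bash
mkdir -p pics
python3 - <<'E'
from workcell import env
import cv2
for n in("scene","top"):
    c=env.read_camera(n); cv2.imwrite(f"pics/{n}0.png",c["img"][:,:,::-1]); print(n,c["fov_y"],c["cx"],c["cy"],c["T"].round(3).tolist(),[k for k in c])
s=env.get_state(); print(s)
E
```

```text
scene 48.511685090798494 280.8264444882377 217.1082924400649 [[0.838, -0.359, 0.412, 0.898], [0.546, 0.555, -0.627, -0.6], [-0.004, 0.75, 0.661, 0.688], [0.0, 0.0, 0.0, 1.0]] ['img', 'fov_y', 'cx', 'cy', 'T']
top 47.31421528694493 282.69426466158063 203.52413211251587 [[0.004, 0.994, -0.106, 0.412], [-1.0, 0.001, -0.024, -0.006], [-0.024, 0.106, 0.994, 1.025], [0.0, 0.0, 0.0, 1.0]] ['img', 'fov_y', 'cx', 'cy', 'T']
{'clock': 0.1, 'joint_pos': array([-1.44457650e+00,  3.13936657e-01,  4.50730208e-02,  1.30361404e+00,
        2.57650067e-05,  1.43118339e+00]), 'qvel': array([ 0.00122417, -0.00238705,  0.00255073,  0.00061812,  0.00040404,
        0.00134758]), 'tau': array([ 1.88468075e-03, -4.81728816e+01,  2.99242473e+01,  1.28592408e-02,
       -1.25496558e-04,  1.08832478e-05]), 'tcp_pos': array([ 0.1509933 , -0.55435282,  0.24148358]), 'orientation': array([-8.40567767e-04,  9.91179266e-01,  1.32525304e-01,  1.85117783e-05]), 'wrist_force': array([-0.58548168,  0.12380619, -0.69873011]), 'ft_torque': array([0.04823751, 0.0290836 , 0.03261751]), 'grip_force': 0.0, 'finger_gap': 0.08572835362805323}
```

View pics/top0.png

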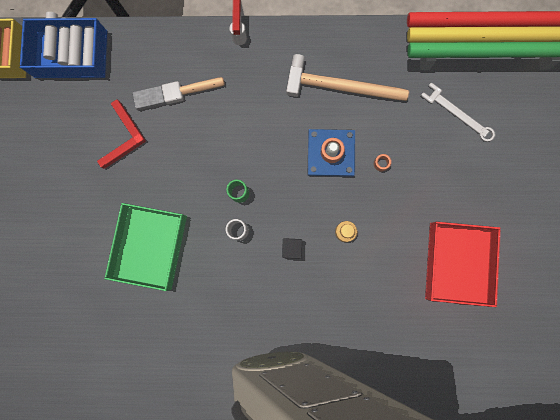

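View pics/scene0.png

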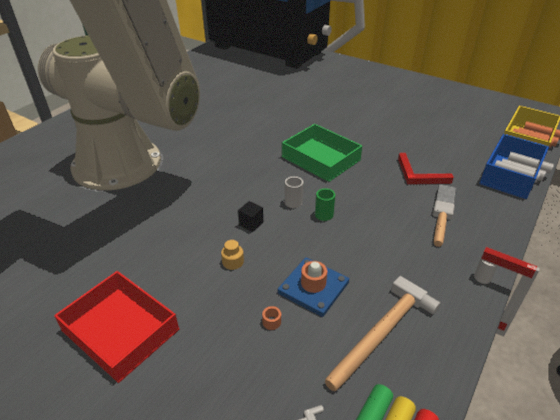

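Top view: ring on post at about (333,149), shell (236,230) with the green look-alike at (237,190), red tray (463,264), small ring (383,162). The scene view agrees: ring (314,277), shell (293,192).

```bash
cat > h.py <<'E'
from workcell import env
import cv2, numpy as np
def ray(c,u,v):
    f=210/np.tan(np.radians(c["fov_y"]/2)); d=c["T"][:3,:3]@np.array([(u-c["cx"])/f,-(v-c["cy"])/f,-1]); return c["T"][:3,3],d
def onz(c,u,v,z):
    o,d=ray(c,u,v); return (o+d*(z-o[2])/d[2])[:2]
def blob(m,near,r=60):
    m=m.astype(np.uint8)
    k,_=cv2.findContours(m,cv2.RETR_EXTERNAL,cv2.CHAIN_APPROX_NONE)
    k=[q for q in k if cv2.contourArea(q)>30]
    return min(k,key=lambda q:np.linalg.norm(q.reshape(-1,2).mean(0)-near))
def hsv(c): return cv2.cvtColor(c["img"],cv2.COLOR_RGB2HSV).astype(int)
def move(cur,R,goal): return R.T@(np.array(goal)-cur)
E
python3 - <<'E'
from h import *
import numpy as np
c=env.read_camera("top");H=hsv(c);h,s,v=[H[...,i] for i in range(3)]
def P(name,q,z):
    e=cv2.fitEllipse(q); r=cv2.minAreaRect(q); print(name,"ell",np.round(e[0],1),np.round(e[1],1),onz(c,*e[0],z).round(4),"rect",np.round(r[0],1),np.round(r[1],1),round(r[2],1),onz(c,*r[0],z).round(4))
blue=blob((h>100)&(h<125)&(s>120)&(v>40),(333,150)); P("plate",cv2.convexHull(blue),.015)
P("ring",blob((h<15)&(s>80)&(v>60),(333,149)),.051)
P("small",blob((h<15)&(s>80)&(v>60),(383,162)),.02)
m=(s<50)&(v>95); P("shell",blob(m,(236,230)),.06)
P("green",blob((h>45)&(h<85)&(s>100),(237,190)),.06)
P("tray",blob(((h<6)|(h>174))&(s>150)&(v>60),(463,264)),.045)
P("brass",blob((h>15)&(h<30)&(s>100),(346,231)),.03)
P("block",blob((v<45),(292,249)),.03)
a=c["img"]
vis=np.hstack([cv2.resize(a[125:185,300:360],None,fx=6.5,fy=6.5,interpolation=0),cv2.resize(a[200:260,206:266],None,fx=6.5,fy=6.5,interpolation=0)])
cv2.imwrite("pics/crop.png",vis[:,:,::-1])
E
```

```text
plate ell [332.8 152. ] [58.5 61.3] [ 0.63   -0.0877] rect [331. 152.] [46. 46.] 90.0 [ 0.6301 -0.0839]
ring ell [332.1 149.8] [22.1 24.5] [ 0.6268 -0.0834] rect [332. 150.] [22.6 24. ] 45.0 [ 0.6265 -0.0832]
small ell [382.1 162.1] [15.4 17.3] [ 0.6071 -0.1913] rect [382. 162.] [16. 16.] 90.0 [ 0.6073 -0.1912]
shell ell [282.4 208.1] [421.5 704.5] [0.5051 0.0186] rect [279.5 209.5] [419. 559.] 90.0 [0.5022 0.0244]
green ell [237.  190.2] [19.3 22.3] [0.5416 0.1111] rect [237.5 190.5] [22.6 19.8] 45.0 [0.5409 0.1101]
tray ell [463.  263.8] [81.2 93.6] [ 0.3945 -0.345 ] rect [463.  263.8] [71.4 81. ] 3.8 [ 0.3945 -0.345 ]
brass ell [345.9 231.1] [20.2 20.4] [ 0.4602 -0.1124] rect [346. 231.] [20. 20.] 90.0 [ 0.4605 -0.1126]
block ell [117.1   8.1] [10.3 25.2] [0.9499 0.3851] rect [117.   8.] [26.1 10.1] 52.4 [0.9501 0.3853]
```

View pics/crop.png

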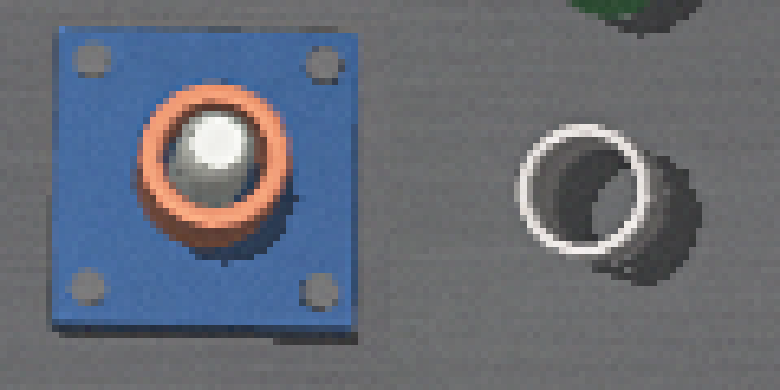

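Run:
```python
from h import *
c=env.read_camera("top");H=hsv(c);a=c["img"].astype(int)
for n,u,v,z in(("ringtop",332.6,148.7,.051),("posttop",333,145.7,.065),("plate",331,151.8,.015),("shell",235,228.7,.06),("tray",463,263.8,.045)): print(n,onz(c,u,v,z).round(4))
c2=env.read_camera("scene"); i=c2["img"]
cv2.imwrite("pics/sc.png",np.hstack([cv2.resize(i[250:320,270:350],None,fx=5,fy=5,interpolation=0),cv2.resize(i[165:235,265:345],None,fx=5,fy=5,interpolation=0)])[:,:,::-1])
s=env.get_state(); print(cv2.Rodrigues(np.eye(3))[0].T, s["tcp_pos"])
from scipy.spatial.transform import Rotation as R
q=s["orientation"]; print(R.from_quat(np.r_[q[1:],q[0]]).as_matrix().round(3))
```

```text
ringtop [ 0.6292 -0.0845]
posttop [ 0.6323 -0.0842]
plate [ 0.6305 -0.0839]
shell [0.4631 0.1141]
tray [ 0.3944 -0.345 ]
[[0. 0. 0.]] [ 0.15099788 -0.55462394  0.24188056]
[[ 0.965  0.263 -0.   ]
 [ 0.263 -0.965  0.001]
 [ 0.    -0.001 -1.   ]]
```

View pics/sc.png

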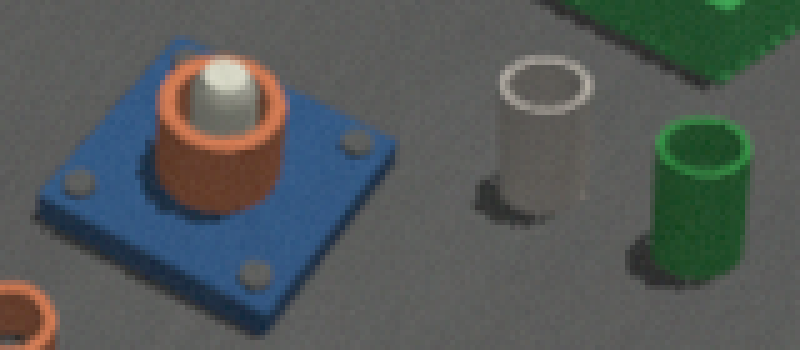

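Scene crop: the ring sits low on the post, slightly off-centre, and the shell is upright with the green tube beside it. Now I'll turn to 45° so joint 6 keeps its margin, then travel to above the ring.

```bash
cat > go.py <<'E'
import sys
from h import *
from scipy.spatial.transform import Rotation as R
s=env.get_state();q=s["orientation"];M=R.from_quat(np.r_[q[1:],q[0]]).as_matrix()
g=np.array([float(x) for x in sys.argv[1:4]])
print("tool shift",(M.T@(g-s["tcp_pos"])).round(4),"yaw",np.degrees(np.arctan2(M[1,0],M[0,0])).round(2),"tcp",s["tcp_pos"].round(4),"F",s["wrist_force"].round(1),"gap",round(s["finger_gap"],4),"j6",s["joint_pos"][5].round(2),"tip",env.tip_extent,"t",s["clock"])
E
python3 -m jog '[[-1,0,0,0,-5.95],[-1,0,0,0,-5.95],[-1,0,0,0,-5.95],[-1,0,0,0,-5.95],[-1,0,0,0,-5.95]]'; python3 -m jog '[[-1,0,0,0,0],[-1,0,0,0,0]]';python3 go.py .629 -.084 .16
python3 - <<'E'
from h import *
c=env.read_camera("scene"); c2=env.read_camera("top")
from scipy.optimize import least_squares
def X(a,b):
    (o1,d1),(o2,d2)=a,b; A=np.stack([d1,-d2],1); t=np.linalg.lstsq(A,o2-o1,rcond=None)[0]; p,q=o1+d1*t[0],o2+d2*t[1]; return ((p+q)/2).round(4),np.linalg.norm(p-q).round(4)
print(X(ray(c2,332.6,148.7),ray(c,313.9,270.3)),X(ray(c2,333,145.7),ray(c,314.7,263.9)),X(ray(c2,235,228.7),ray(c,293.7,181.5)))
for u,v,z in((313.9,270.3,.051),(314.7,263.9,.065),(293.7,181.5,.06)): print(onz(c,u,v,z))
E
```

```text
clock: 0.67
tcp_pos: [0.151, -0.5548, 0.2421]
orientation: [-0.0, 0.923, 0.385, 0.0]
wrist_force: [1.3, -0.4, 0.0]
finger_gap: 0.0853
grip_force: 0.0
clock: 0.83
tcp_pos: [0.151, -0.5548, 0.2422]
orientation: [-0.0, 0.924, 0.381, 0.0]
wrist_force: [-0.4, -0.5, -0.8]
finger_gap: 0.0855
grip_force: 0.0
tool shift [0.6709 0.0029 0.0823] yaw 44.81 tcp [ 0.151  -0.5548  0.2422] F [-0.4 -0.5 -0.8] gap 0.0855 j6 0.91 tip 0.011 t 0.8333
(array([ 0.6309, -0.084 ,  0.0479]), np.float64(0.0024)) (array([ 0.6325, -0.0838,  0.066 ]), np.float64(0.0009)) (array([0.4638, 0.1148, 0.0575]), np.float64(0.0015))
[ 0.63313021 -0.08571346]
[ 0.63238795 -0.08274491]
[0.46610273 0.11251493]
```

```bash
for i in 1; do :; done
python3 -m jog '[[-1,0.04,0,0.005,0],[-1,0.04,0,0.005,0],[-1,0.04,0,0.005,0],[-1,0.04,0,0.005,0],[-1,0.04,0,0.005,0]]' >/dev/null
python3 -m jog '[[-1,0.04,0,0.005,0],[-1,0.04,0,0.005,0],[-1,0.04,0,0.005,0],[-1,0.04,0,0.005,0],[-1,0.04,0,0.005,0]]' >/dev/null
python3 -m jog '[[-1,0.04,0,0.005,0],[-1,0.04,0,0.005,0],[-1,0.04,0,0.005,0],[-1,0.04,0,0.005,0],[-1,0.04,0,0.005,0]]' >/dev/null
python3 -m jog '[[-1,0.03,0.003,0.005,0],[-1,0,0,0,0],[-1,0,0,0,0]]'; python3 go.py .631 -.084 .034
python3 - <<'E'
from h import *
c=env.read_camera("wrist"); cv2.imwrite("pics/w1.png",c["img"][:,:,::-1])
E
```

```text
clock: 2.43
tcp_pos: [0.5993, -0.1102, 0.1614]
orientation: [-0.0, 0.924, 0.383, -0.001]
wrist_force: [0.0, -0.2, 0.2]
finger_gap: 0.0854
grip_force: 0.0
tool shift [0.041  0.004  0.1274] yaw 45.08 tcp [ 0.5993 -0.1102  0.1614] F [ 0.  -0.2  0.2] gap 0.0854 j6 2.04 tip 0.011 t 2.4333
```

View pics/w1.png

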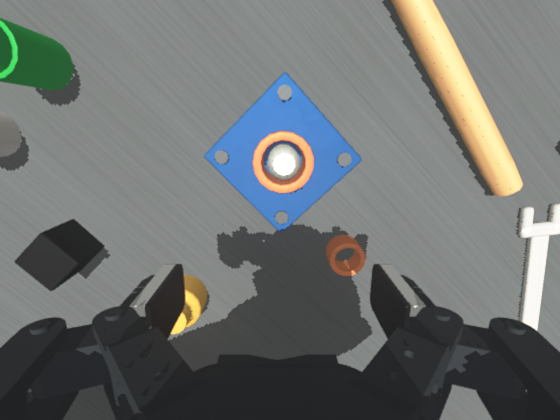

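Wrist view: ring rim centred at about (284,162), post top (286,161), with the small ring at (347,254) clear of the finger path.

```bash
python3 - <<'E'
from h import *
c=env.read_camera("wrist"); print(onz(c,284,162,.051),onz(c,286,161,.065),onz(c,282.5,152,.015))
E
python3 -m jog '[[-1,0.04,0.004,0,0],[-1,0,0,0.03,0],[-1,0,0,0.03,0],[-1,0,0,0.02,0],[-1,0,0,0,0]]'; python3 go.py .631 -.084 .034
```

```text
[ 0.63320449 -0.08516897] [ 0.63554885 -0.08447584] [ 0.63628688 -0.08117572]
clock: 2.95
tcp_pos: [0.6258, -0.0868, 0.0779]
orientation: [-0.002, 0.924, 0.381, -0.003]
wrist_force: [-1.5, 1.1, -0.5]
finger_gap: 0.0853
grip_force: 0.0
tool shift [0.0059 0.002  0.0438] yaw 44.82 tcp [ 0.6258 -0.0868  0.0779] F [-1.5  1.1 -0.5] gap 0.0853 j6 2.09 tip 0.011 t 2.95
```

```bash
python3 -m jog '[[-1,0.006,0.002,0.015,0],[-1,0,0,0.015,0],[-1,0,0,0.013,0],[-1,0,0,0,0],[-1,0,0,0,0]]' >/dev/null; python3 go.py .632 -.0845 .034
python3 -m jog '[[0.4,0,0,0,0],[0.4,0,0,0,0],[0.4,0,0,0,0],[0.4,0,0,0,0],[0.4,0,0,0,0]]' 40;python3 -m jog '[[1,0,0,0,0],[1,0,0,0,0],[1,0,0,0,0],[1,0,0,0,0]]' ; python3 go.py .632 -.0845 .034
```

```text
tool shift [-0.0023 -0.0022  0.0063] yaw 44.87 tcp [ 0.6352 -0.0845  0.0403] F [-0.   0.  -0.9] gap 0.0851 j6 2.1 tip 0.011 t 3.3667
clock: 3.78
tcp_pos: [0.636, -0.0835, 0.0411]
orientation: [0.001, 0.924, 0.383, 0.001]
wrist_force: [-2.3, 1.0, 6.5]
finger_gap: 0.0468
grip_force: 40.4
clock: 4.12
tcp_pos: [0.636, -0.0835, 0.0411]
orientation: [0.001, 0.924, 0.383, 0.001]
wrist_force: [-2.6, 0.2, 6.2]
finger_gap: 0.0467
grip_force: 40.4
tool shift [-0.0035 -0.0021  0.007 ] yaw 44.98 tcp [ 0.636  -0.0835  0.0411] F [-2.6  0.2  6.2] gap 0.0467 j6 2.1 tip 0.011 t 4.1167
```

```bash
python3 -m jog '[[1,0,0,-0.01,0],[1,0,0,-0.02,0],[1,0,0,-0.02,0],[1,0,0,-0.02,0],[1,0,0,-0.02,0]]' 60;python3 -m jog '[[1,0,0,-0.015,0],[1,0,0,0,0],[1,0,0,0,0]]'; python3 go.py .394 -.345 .14
python3 - <<'E'
from h import *
c=env.read_camera("scene");cv2.imwrite("pics/s2.png",c["img"][180:380,200:420][:,:,::-1].repeat(2,0).repeat(2,1))
E
```

```text
clock: 4.53
tcp_pos: [0.6351, -0.0832, 0.1302]
orientation: [-0.0, 0.924, 0.383, -0.0]
wrist_force: [-0.1, 0.0, -3.3]
finger_gap: 0.0459
grip_force: 62.1
clock: 4.78
tcp_pos: [0.6361, -0.0835, 0.1451]
orientation: [0.001, 0.924, 0.383, 0.001]
wrist_force: [-0.2, 0.5, -4.6]
finger_gap: 0.0461
grip_force: 62.2
tool shift [-0.3561  0.0138  0.0049] yaw 44.99 tcp [ 0.6361 -0.0835  0.1451] F [-0.2  0.5 -4.6] gap 0.0461 j6 2.1 tip 0.011 t 4.7833
```

View pics/s2.png

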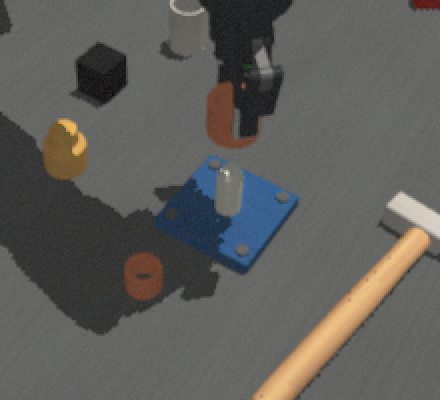

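The ring is clear of the post and held level. Carrying it to the red tray.

```bash
python3 -m jog '[[1,-0.015,0,0,0],[1,-0.03,0.002,0,0],[1,-0.038,0.002,0,0],[1,-0.038,0.002,0,0],[1,-0.038,0.002,0,0]]' >/dev/null;python3 -m jog '[[1,-0.038,0.002,0,0],[1,-0.038,0.002,0,0],[1,-0.038,0.002,0,0],[1,-0.03,0,0,0],[1,-0.03,0,0,0]]'>/dev/null; python3 -m jog '[[1,-0.02,0,0,0],[1,0,0,0,0],[1,0,0,0,0]]'; python3 go.py .394 -.345 .03
```

```text
clock: 5.92
tcp_pos: [0.3943, -0.3427, 0.1428]
orientation: [-0.001, 0.924, 0.381, -0.0]
wrist_force: [0.2, -0.4, -3.3]
finger_gap: 0.0463
grip_force: 62.2
tool shift [-0.0019  0.0017  0.1128] yaw 44.83 tcp [ 0.3943 -0.3427  0.1428] F [ 0.2 -0.4 -3.3] gap 0.0463 j6 1.49 tip 0.011 t 5.9167
```

```bash
python3 -m jog '[[1,0,0,0.02,0],[1,0,0,0.025,0],[1,0,0,0.025,0],[1,0,0,0.02,0],[1,0,0,0.01,0]]' >/dev/null;python3 -m jog '[[1,0,0,0.005,0],[1,0,0,0.003,0],[1,0,0,0,0],[1,0,0,0,0]]'; python3 go.py .394 -.345 .03
```

```text
clock: 6.67
tcp_pos: [0.3965, -0.3433, 0.0372]
orientation: [0.001, 0.924, 0.383, 0.0]
wrist_force: [0.5, 0.0, -2.3]
finger_gap: 0.0462
grip_force: 62.2
tool shift [-0.003  -0.0006  0.0072] yaw 45.0 tcp [ 0.3965 -0.3433  0.0372] F [ 0.5  0.  -2.3] gap 0.0462 j6 1.49 tip 0.011 t 6.6667
```

```bash
python3 -m jog '[[1,0,0,0.003,0],[1,0,0,0.002,0],[1,0,0,0.001,0],[1,0,0,0,0]]'; python3 -m jog '[[1,0,0,0.001,0],[1,0,0,0.001,0],[1,0,0,0,0],[1,0,0,0,0]]'
```

```text
clock: 7.0
tcp_pos: [0.3957, -0.3428, 0.0304]
orientation: [0.0, 0.924, 0.382, 0.0]
wrist_force: [-0.4, 0.5, -3.5]
finger_gap: 0.0461
grip_force: 62.3
clock: 7.33
tcp_pos: [0.3957, -0.3429, 0.0302]
orientation: [0.001, 0.924, 0.382, -0.0]
wrist_force: [-2.8, 3.9, 12.7]
finger_gap: 0.046
grip_force: 63.8
```

```bash
python3 -m jog '[[-0.4,0,0,0,0],[-0.4,0,0,0,0],[-0.4,0,0,0,0],[-0.4,0,0,0,0]]'; python3 -m jog '[[-0.4,0,0,-0.015,0],[-0.4,0,0,-0.03,0],[-0.4,0,0,-0.04,0],[-1,0,0,-0.04,0],[-1,0,0,-0.03,0]]';  python3 -m jog '[[-1,0,0,0,0],[-1,0,0,0,0]]'>/dev/null; python3 go.py .464 .1135 .18
python3 - <<'E'
from h import *
c=env.read_camera("top");cv2.imwrite("pics/t3.png",c["img"][:,:,::-1])
E
```

```text
clock: 7.67
tcp_pos: [0.396, -0.3431, 0.0284]
orientation: [0.0, 0.924, 0.382, 0.0]
wrist_force: [0.4, -0.3, -0.4]
finger_gap: 0.0597
grip_force: 0.0
clock: 8.08
tcp_pos: [0.3962, -0.3433, 0.1863]
orientation: [0.001, 0.924, 0.383, 0.0]
wrist_force: [0.8, -1.4, -0.2]
finger_gap: 0.0812
grip_force: 0.0
tool shift [ 0.3709 -0.2763  0.0038] yaw 44.98 tcp [ 0.3969 -0.3441  0.1854] F [-0.1 -0.3 -0.4] gap 0.0858 j6 1.49 tip 0.011 t 8.25
```

View pics/t3.png

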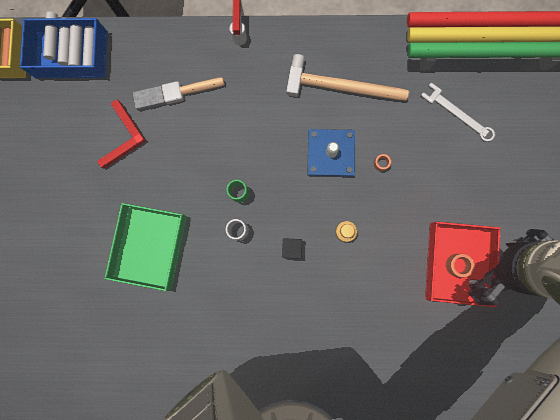

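The ring now lies upright in the red tray at (460,265), and everything else is where it was. Moving to above the shell.

```bash
python3 -m jog '[[-1,0.031,-0.023,0,0],[-1,0.031,-0.023,0,0],[-1,0.031,-0.023,0,0],[-1,0.031,-0.023,0,0],[-1,0.031,-0.023,0,0]]' >/dev/null; python3 -m jog '[[-1,0.031,-0.023,0,0],[-1,0.031,-0.023,0,0],[-1,0.031,-0.023,0,0],[-1,0.031,-0.023,0,0],[-1,0.031,-0.023,0,0]]' >/dev/null;  python3 -m jog '[[-1,0.02,-0.01,0,0],[-1,0,0,0,0],[-1,0,0,0,0]]'; python3 go.py .464 .1135 .045
python3 - <<'E'
from h import *
c=env.read_camera("wrist");cv2.imwrite("pics/w4.png",c["img"][:,:,::-1])
E
```

```text
clock: 9.38
tcp_pos: [0.4584, 0.0614, 0.1813]
orientation: [-0.001, 0.923, 0.384, -0.002]
wrist_force: [0.4, -0.1, -0.4]
finger_gap: 0.0855
grip_force: 0.0
tool shift [ 0.0413 -0.0323  0.1362] yaw 45.16 tcp [0.4584 0.0614 0.1813] F [ 0.4 -0.1 -0.4] gap 0.0855 j6 2.31 tip 0.011 t 9.3833
```

View pics/w4.png

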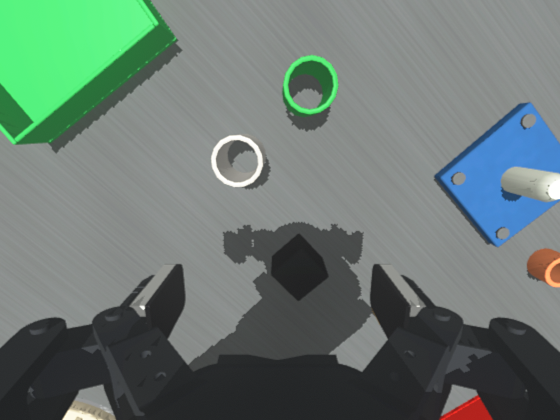

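Wrist view: shell rim at about (237,161), green tube at (310,85). The block at (300,267) is clear.

```bash
python3 - <<'E'
from h import *
c=env.read_camera("wrist"); print(onz(c,237,161,.06))
E
python3 -m jog '[[-1,0.02,-0.016,0,0],[-1,0.021,-0.016,0.02,0],[-1,0,0,0.02,0],[-1,0,0,0,0],[-1,0,0,0,0]]'; python3 go.py .464 .1135 .045
```

```text
[0.46590827 0.1128924 ]
clock: 9.9
tcp_pos: [0.4645, 0.1107, 0.1421]
orientation: [-0.0, 0.924, 0.382, -0.002]
wrist_force: [-0.2, -0.2, -0.4]
finger_gap: 0.0858
grip_force: 0.0
tool shift [ 0.0019 -0.0021  0.0971] yaw 44.89 tcp [0.4645 0.1107 0.1421] F [-0.2 -0.2 -0.4] gap 0.0858 j6 2.42 tip 0.011 t 9.9
```

```bash
python3 -m jog '[[-1,0.002,-0.001,0.02,0],[-1,0,0,0.025,0],[-1,0,0,0.025,0],[-1,0,0,0.015,0],[-1,0,0,0.01,0]]'>/dev/null; python3 -m jog '[[-1,0,0,0,0],[-1,0,0,0,0]]' >/dev/null; python3 go.py .465 .113 .044
```

```text
tool shift [-0.0017 -0.0013  0.0049] yaw 44.9 tcp [0.4671 0.1132 0.0489] F [-0.1  0.4 -0.1] gap 0.0851 j6 2.43 tip 0.011 t 10.4833
```

```bash
python3 -m jog '[[-0.2,-0.002,-0.001,0.004,0],[0.2,0,0,0,0],[0.3,0,0,0,0],[0.4,0,0,0,0],[0.5,0,0,0,0]]' 30;python3 -m jog '[[1,0,0,0,0],[1,0,0,0,0],[1,0,0,0,0],[1,0,0,0,0]]' 40; python3 go.py .632 -.084 .13
```

```text
clock: 10.9
tcp_pos: [0.4651, 0.1133, 0.0452]
orientation: [0.0, 0.924, 0.383, 0.001]
wrist_force: [-0.5, 0.2, 5.4]
finger_gap: 0.0418
grip_force: 30.0
clock: 11.23
tcp_pos: [0.4651, 0.1133, 0.0452]
orientation: [0.0, 0.924, 0.383, 0.001]
wrist_force: [-1.9, -0.2, 7.6]
finger_gap: 0.0414
grip_force: 39.5
tool shift [-0.0214  0.2576 -0.0845] yaw 44.99 tcp [0.4651 0.1133 0.0452] F [-1.9 -0.2  7.6] gap 0.0414 j6 2.43 tip 0.011 t 11.2333
```

```bash
python3 -m jog '[[1,0,0,-0.01,0],[1,0,0,-0.02,0],[1,0,0,-0.025,0],[1,0,0,-0.025,0],[1,0,0,-0.01,0]]' 50 >/dev/null;python3 -m jog '[[1,-0.002,0.015,0,0],[1,-0.002,0.025,0,0],[1,-0.002,0.03,0,0],[1,-0.002,0.03,0,0],[1,-0.002,0.03,0,0]]'; python3 -m jog '[[1,-0.002,0.03,0,0],[1,-0.002,0.03,0,0],[1,-0.002,0.03,0,0],[1,-0.002,0.022,0,0],[1,-0.002,0.013,0,0]]' >/dev/null; python3 -m jog '[[1,0,0,0,0],[1,0,0,0,0],[1,0,0,0,0]]'; python3 go.py .632 -.084 .11
python3 - <<'E'
from h import *
a=env.read_camera("scene")["img"][190:310,250:380]; b=env.read_camera("wrist")["img"]
a=cv2.resize(a,None,fx=3.5,fy=3.5,interpolation=cv2.INTER_CUBIC); b=cv2.resize(b[40:400,110:450],(340,420)[:2]); b=cv2.resize(b,(340,420))
cv2.imwrite("pics/s5.png",np.hstack([a[:420],b])[:,:,::-1])
E
```

```text
clock: 12.07
tcp_pos: [0.5497, 0.0134, 0.134]
orientation: [-0.0, 0.924, 0.383, -0.0]
wrist_force: [0.4, 0.9, -2.1]
finger_gap: 0.0408
grip_force: 50.9
clock: 12.73
tcp_pos: [0.6296, -0.0806, 0.1336]
orientation: [-0.001, 0.924, 0.383, -0.001]
wrist_force: [-0.8, 0.9, -1.9]
finger_gap: 0.0409
grip_force: 51.0
tool shift [-0.0007  0.0041  0.0236] yaw 44.99 tcp [ 0.6296 -0.0806  0.1336] F [-0.8  0.9 -1.9] gap 0.0409 j6 2.1 tip 0.011 t 12.7333
```

View pics/s5.png

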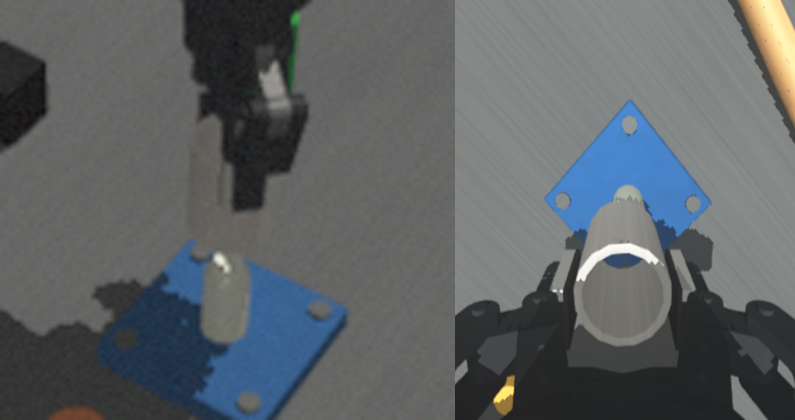

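Shell held upright just above the post. The post lies slightly to +tool-y, which agrees with the computed 4 mm. Correcting and lowering.

```bash
python3 -m jog '[[1,0.0005,0.004,0,0],[1,0,0,0.01,0],[1,0,0,0.01,0],[1,0,0,0.005,0],[1,0,0,0,0]]'; python3 -m jog '[[1,0,0,0.005,0],[1,0,0,0.005,0],[1,0,0,0.005,0],[1,0,0,0,0]]';python3 go.py .632 -.084 .06
```

```text
clock: 13.25
tcp_pos: [0.6322, -0.0832, 0.1067]
orientation: [-0.001, 0.924, 0.383, -0.002]
wrist_force: [-0.3, -0.5, -2.2]
finger_gap: 0.0408
grip_force: 50.9
clock: 13.58
tcp_pos: [0.6331, -0.0836, 0.0929]
orientation: [-0.001, 0.924, 0.382, -0.001]
wrist_force: [0.5, 0.7, -2.0]
finger_gap: 0.0409
grip_force: 51.0
tool shift [-0.001  -0.0005  0.0329] yaw 44.97 tcp [ 0.6331 -0.0836  0.0929] F [ 0.5  0.7 -2. ] gap 0.0409 j6 2.1 tip 0.011 t 13.5833
```

```bash
python3 -m jog '[[1,0,0,0.007,0],[1,0,0,0.007,0],[1,0,0,0.007,0],[1,0,0,0.005,0],[1,0,0,0,0]]'; python3 -m jog '[[1,0,0,0.002,0],[1,0,0,0.002,0],[1,0,0,0.001,0],[1,0,0,0,0]]'
```

```text
clock: 14.0
tcp_pos: [0.6327, -0.0835, 0.0664]
orientation: [-0.001, 0.924, 0.383, -0.001]
wrist_force: [-0.3, 0.4, -1.8]
finger_gap: 0.041
grip_force: 51.0
clock: 14.33
tcp_pos: [0.6339, -0.0838, 0.0633]
orientation: [0.0, 0.924, 0.383, 0.0]
wrist_force: [-0.0, -0.3, -3.3]
finger_gap: 0.0413
grip_force: 51.0
```

```bash
python3 -m jog '[[1,0,0,0.001,0],[1,0,0,0.001,0],[1,0,0,0,0],[1,0,0,0,0]]'; python3 -m jog '[[1,0,0,0.001,0],[1,0,0,0,0],[1,0,0,0,0]]'
```

```text
clock: 14.67
tcp_pos: [0.6338, -0.0838, 0.0613]
orientation: [0.0, 0.924, 0.383, -0.0]
wrist_force: [1.2, 0.2, -1.4]
finger_gap: 0.0414
grip_force: 51.0
clock: 14.92
tcp_pos: [0.634, -0.0838, 0.0604]
orientation: [0.0, 0.924, 0.383, 0.0]
wrist_force: [0.8, 0.5, -1.3]
finger_gap: 0.0409
grip_force: 51.0
```

```bash
python3 -m jog '[[1,0,0,0.0005,0],[1,0,0,0.0005,0],[1,0,0,0,0],[1,0,0,0,0]]'; python3 -m jog '[[1,0,0,0.0005,0],[1,0,0,0,0],[1,0,0,0,0]]'
```

```text
clock: 15.25
tcp_pos: [0.6341, -0.0838, 0.0604]
orientation: [0.0, 0.924, 0.383, 0.0]
wrist_force: [-3.2, 0.4, 5.1]
finger_gap: 0.0412
grip_force: 51.6
clock: 15.5
tcp_pos: [0.634, -0.0838, 0.0603]
orientation: [0.0, 0.924, 0.383, 0.0]
wrist_force: [-3.7, 0.2, 8.1]
finger_gap: 0.0411
grip_force: 51.8
```

Contact at the expected height, so the shell is seated. Releasing and retreating straight up.

```bash
python3 -m jog '[[-0.1,0,0,0,0],[-0.3,0,0,0,0],[-0.6,0,0,0,0],[-0.8,0,0,0,0],[-0.8,0,0,0,0]]'; python3 -m jog '[[-0.8,0,0,-0.01,0],[-0.8,0,0,-0.025,0],[-0.8,0,0,-0.03,0],[-0.8,0,0,-0.03,0],[-0.8,0,0,-0.02,0]]'; python3 -m jog '[[-0.8,-0.03,0,-0.01,0],[-0.8,-0.04,0,0,0],[-0.8,-0.04,0,0,0],[-0.8,-0.03,0,0,0],[-0.8,0,0,0,0]]'
python3 - <<'E'
from h import *
a=env.read_camera("scene")["img"][230:330,250:380]; b=env.read_camera("top")["img"]
a=cv2.resize(a,(400,308)); b=cv2.resize(b[120:320,300:510],(400,308))
cv2.imwrite("pics/s6.png",np.hstack([a,b])[:,:,::-1])
E
```

```text
clock: 15.92
tcp_pos: [0.6337, -0.0838, 0.0585]
orientation: [-0.0, 0.924, 0.382, -0.0]
wrist_force: [-0.6, -0.1, -0.4]
finger_gap: 0.0767
grip_force: 0.0
clock: 16.33
tcp_pos: [0.6347, -0.0839, 0.1777]
orientation: [0.001, 0.924, 0.383, 0.001]
wrist_force: [0.5, -0.6, 0.6]
finger_gap: 0.0767
grip_force: 0.0
clock: 16.75
tcp_pos: [0.5314, -0.1858, 0.1849]
orientation: [0.0, 0.925, 0.38, -0.001]
wrist_force: [0.4, 0.0, -0.7]
finger_gap: 0.0769
grip_force: 0.0
```

View pics/s6.png

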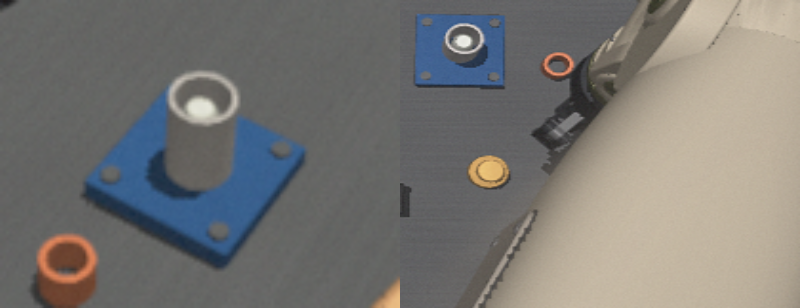

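The shell stands upright over the post at (200,130) in the left crop, flat on the plate, with the post top visible about 10 mm below its rim. The gripper is clear, so I'll hand in.

```bash
python3 -c "
from workcell import env
print(env.hand_in())"
```

```text
the job is handed in; nothing more can be done
None
```

The copper ring is in the red tray, and the silver shell stands upright over the post, all the way down on the plate; I handed the job in at about 17 s, but the hand-in call returned no verdict.

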